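# Tip out the skip, size the collar and set its lever

### The job

Push the blue tipping skip over until it dumps its aluminium collar into the grey tray, then ease the skip gently back upright. Pick up that collar, slide it gently down the stepped gauge until it stops level on its step, and push over only the lever whose colour is that of the band the collar has stopped around. Leave the other collar on the carton and everything else where it is.

Things in the scene. Friction and masses are not known exactly. Their poses are not given: they have to be found in the camera images.
- stand: fixed stand with ramp and tray. Origin on the bench under the skip's hinge; +x is the way the skip dumps, z up. Cheeks 70 mm either side of the hinge, 152 mm tall. Slippery metal ramp 128 mm wide from x 44 mm (80 mm high) to x 140 mm. Tray: black floor 3 mm above the bench, to x 265 mm, y -85 to 85; lips 10 mm, end wall 25 mm high. The dumped collar lies flat, mostly near the end wall
- skip_hinge (a point): the skip's hinge line, 140 mm above the bench over the stand's origin; it runs along the stand's y
- skip (a joint): angle of the skip, 0 upright on its stop to 1.2 rad on its dump stop. Over-centre: below about 0.65 rad it falls back upright by its own weight, beyond that it falls to the dump stop and stays there. 1 to 3 N on the bar moves it either way; its hinge is damped, so its fall alone is slower than 1.5 rad/s
- skip_bar (a point): middle of the skip's steel push bar (12 mm round, 110 mm long, along the stand's y), just behind the top of its rear wall. Upright it is 80 mm behind (stand -x) and 90 mm above the hinge; it swings on a 120 mm circle and at the dump stop is 55 mm in front (+x) and 107 mm above it. Push it from behind towards the stand's +x to tip the skip, and from the front towards -x to return it
- skip_floor (a point): point on the blue skip's inner floor, 24 mm behind the hinge and level with it when upright; moves with the skip. The loaded collar starts within 25 mm of it. The skip is 116 mm wide inside, of 4 mm sheet, 0.6 kg; rear wall 80 mm high 62 mm behind the hinge; its front is a chute ending 70 mm in front of and 26 mm above the hinge when upright
- collar_wide_mid (a point): centre (half-way up) of a plain aluminium collar, 54 mm outside, 40 mm bore, 20 mm high, 90 g; z along its bore. It stops on the gauge around the blue band, its centre then 22 mm above the bench. Starts either in the skip or on the carton
- collar_narrow_mid (a point): centre (half-way up) of a plain aluminium collar, 54 mm outside, 28 mm bore, 20 mm high, 90 g; z along its bore. It stops on the gauge around the yellow band, its centre then 52 mm above the bench. Starts wherever the other collar does not: in the skip or on the carton
- gauge: fixed upright stepped taper gauge, origin on the bench on its axis, z up: dark flange 76 mm across and 12 mm high; blue band from 12 to 42 mm height, 38 mm across at the foot to 35 at its top; yellow band from 42 to 78 mm, 26 mm across at its foot to 16, then a nose to 84 mm, 8 mm across. The wide collar rests on the flange, the narrow one on the shoulder at 42 mm
- lever_blue (a joint): blue lever: 0 leaning to the robot side (its base's -x), 1.0 rad pushed fully over to +x; stays where it is left, light friction
- lever_blue_tip (a point): centre of the 26 mm round blue knob on a lever 80 mm long, about 92 mm above the bench; the lever turns about a level axis 22 mm above the bench in a grey housing 70 x 50 mm, 25 mm high. The point's x axis, laid flat, gives the push direction; full travel moves the knob 77 mm along it
- lever_yellow (a joint): yellow lever: 0 leaning to the robot side (its base's -x), 1.0 rad pushed fully over to +x; stays where it is left, light friction
- lever_yellow_tip (a point): tip of the yellow lever, made like the blue one; the two stand side by side, about 70 to 150 mm apart, in either order
- carton: fixed cardboard carton 110 x 110 x 140 mm, origin under its middle, with the spare collar lying on its top
- jar: loose jar with a red cap, 68 mm across, 85 mm tall, origin under its middle
- can: loose pale can, 56 mm across, 150 mm tall, origin under its middle
- driver: loose screwdriver lying on the bench on the robot's side
- spanner: loose spanner lying at the back of the bench
- tape: loose grey measuring tape, 70 x 65 x 34 mm, lying beyond the levers
Things that resemble listed ones, but are neither listed nor needed, are in the scene too. What is shaped like the part that bears collar_wide_mid but brown is not meant.

How it is judged:
By the outcome, as a careful person would: the job done as asked, in the order asked, and still so for the second after the job is handed in, with the robot touching nothing.
It also fails if it takes over 72 s, if anything falls off the work surface, if the arm or the gripper's body presses on something with over 40 N, if the wrist force passes 120 N, or if a joint passes its speed limit or range.

### The arm

A 6-joint arm with a two-finger parallel gripper is mounted at the origin on the work surface. World frame = base frame: x ahead of the robot, y to its left, z up, the work surface at z = 0. Lengths are in mm, angles in degrees, forces in N, time in s.
With the tool pointing down it reaches from about 325 to 925 mm from the base axis. Payload 3.1 kg.
Tool frame: the origin (TCP) lies at the very end of the fingers, on their centre line; the grasp point (between the pads) lies grasp_offset behind it (grasp_offset is the distance from the TCP to the grasp point, in mm); z points along the fingers, x is the direction in which the jaws open and shut, and the axes are right-handed (so a half turn about z gives the same grasp; the last joint's range is limited). The gripper opens to 85 mm and grips with 20 to 120 N. Pads are 22 mm wide; open, the fingers measure 114 mm over their backs; the gripper's body (76 mm by 85 mm) begins 54 mm behind the grasp point. The pads swing forward as they close: fully open they stand 13 mm farther back than shut.
Start: joints at [-75.756, 12.427, 92.441, -0, 75.132, -6.429], TCP at [220.661, -584.763, 207.1] pointing down, gripper open.
Joint ranges: [-157.48, 157.48], [-44.54, 120.13], [17.64, 146.25], [-64.5, 244.5], [7.68, 150.69], [-147.95, 147.95]. Speed limits (degrees/s): [159.86, 159.86, 180, 180, 180, 180].

### API

Orientations are given as [roll, pitch, yaw] about the fixed x, y, z axes, in that order (R = Rz(yaw) Ry(pitch) Rx(roll)).
In Python, from station import * gives the robot as it stands. Calls block until the motion is done:
- goto(position, orientation): joint-space move of the TCP to a pose.
- move_l(position, attitude=None, speed=150): straight line of the TCP; attitude=None keeps the orientation; speed is the mean speed in mm/s.
- move_j(angles): joint-space move.
- grip(opening, squeeze=None): finger opening in mm; squeeze is the grip in N (None keeps the last); returns when the fingers have stopped.
- wait(seconds).
- solve_ik(position, orientation): joint angles nearest the present ones, or None.
- get_obs(): the state.
- get_image(name): name is "side" or "top"; returns the picture (420x560x3 uint8, red, green, blue); there is no depth.
- get_calibration(name): a dict with "fx", "fy", "cx", "cy" (pixels), "R" (3x3) and "t" (3): a world point X has camera coordinates R X + t. Camera axes: x right, y down, z forward; pixel columns grow to the right and rows downward; lengths in mm; the calibration is good to about 2 mm. A picture is of the moment at which its call begins. get_calibration takes no time and is no camera call.
A pose or a line that the arm cannot do raises Unreachable and nothing moves.
- sign_off(): hands the job in, once; it reports no verdict.
Trained networks look in the newest picture that a camera, given by its name, has taken for a name from the list of things; names that differ only in an ending like _2 or _b are one class to them, and where a whole thing is asked for, a point or a joint stands for the part that bears it (a point fixed in the world has none). Each returns a list of dicts, best first, with "score" (0 to 1); they miss things now and then, are a little off and sometimes report something else, mostly with a low value. They report only what shows in the picture. A call takes as long as a camera call. They do not tell look-alikes from the thing itself.
- spot_in(name, camera): "extent" ([centre column, centre row, width, height] in pixels, round what is visible of it).
- regions_of(name, camera): "region" (420x560 bool, what is visible of it) and "extent" ([centre column, centre row, width, height] in pixels, round what is visible of it).
The state is a dict: "t": time; "joint_pos": joint angles; "qvel": joint speeds; "effort": joint torques, N m; "tcp_pos": TCP position; "ee_rot": TCP orientation; "wrist_force": force on the tool from outside, world axes, zero at the start; "moment": the same for the moment, N m; "grip_width": finger opening in mm.
Only numpy, scipy, OpenCV 4.12 (cv2) and the standard library are available. Lean on these libraries where they do the work, as an engineer would, in place of code of your own. Each camera call takes 0.05 s, during which the arm holds its last target.

## Working session

There is one attempt and no reset: what is moved stays moved. The work goes in short steps, each a Python script; the robot and the scene stay as the last script left them, time stands still between calls to the robot, and variables do not carry over. Pictures are saved under pics/ and viewed, and the job is handed in when it is done.

```bash
ls; mkdir -p pics; python3 - <<'E'
from station import *
import cv2
o=get_obs();print(o)
for n in("side","top"):
    im=get_image(n);cv2.imwrite(f"pics/{n}0.png",im[...,::-1]);c=get_calibration(n)
    print(n,c)
E
```

```text
pics
{'t': 0.0, 'joint_pos': array([-7.57545645e+01,  1.24770722e+01,  9.25275994e+01,  8.24357398e-04,
        7.51324212e+01, -6.42860238e+00]), 'qvel': array([ 0.05528036,  0.01385884,  0.04128815,  0.11905205,  0.17189712,
       -0.00387789]), 'effort': array([ 1.05114654e-03, -3.96848989e+01, -3.03849149e+01, -2.86112970e-05,
        9.87054926e-03, -1.10063212e-05]), 'tcp_pos': array([ 220.46748494, -583.89931129,  205.77295248]), 'ee_rot': array([-1.79983859e+02,  1.36141661e-01, -6.93261554e+01]), 'wrist_force': array([ 0.21025603, -0.00098292, -0.0857732 ]), 'moment': array([ 0.02901399, -0.01086522, -0.00261931]), 'grip_width': 85.41920290434429}
side {'fx': 511.3951708864189, 'fy': 511.3951708864189, 'cx': 276.1768137439253, 'cy': 204.6874883830255, 'R': array([[-0.67573055, -0.73708356,  0.00980071],
       [-0.58016477,  0.52357728, -0.6239196 ],
       [ 0.45474945, -0.42728756, -0.78142708]]), 't': array([ 356.43694266,  452.40949948, 1064.91450592])}
top {'fx': 389.4783258513558, 'fy': 389.4783258513558, 'cx': 282.4721335068398, 'cy': 211.239051928775, 'R': array([[ 0.01896429, -0.99981654, -0.00269211],
       [-0.99829088, -0.01878635, -0.05533894],
       [ 0.05527822,  0.00373697, -0.998464  ]]), 't': array([ -43.08114687,  557.70804279, 1139.36896259])}
```

View pics/side0.png

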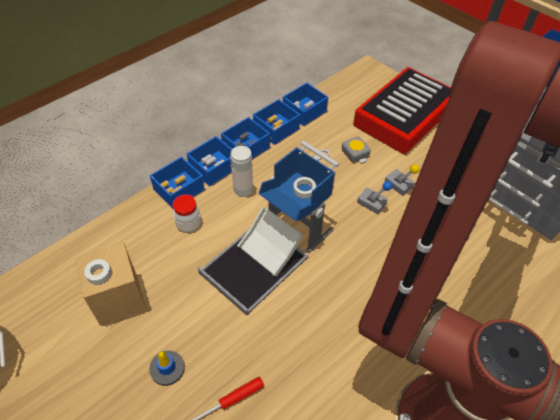

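View pics/top0.png

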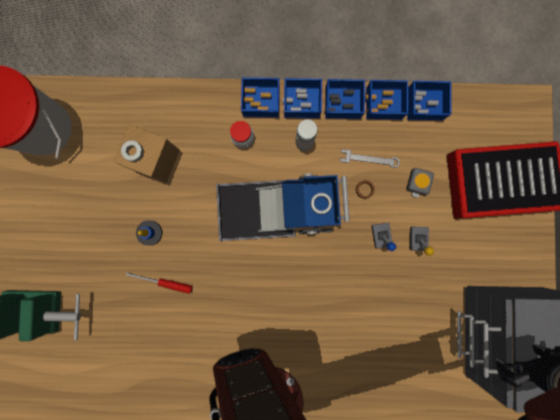

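The top picture shows the stand at about (280,210), dumping toward the left of the image (+y). The bar is at (346,198), the gauge at (149,233), the carton at (148,153), the blue knob at (392,246) and the yellow knob at (429,251). Next I'll measure them.

```bash
cat > h.py <<'E'
from station import *
import numpy as np, cv2
C={n:get_calibration(n) for n in("side","top")}
def ray(n,p):
    c=C[n];d=np.array([(p[0]-c["cx"])/c["fx"],(p[1]-c["cy"])/c["fy"],1.]);R=np.array(c["R"])
    return -R.T@np.array(c["t"]),R.T@d
def onz(n,p,z):
    o,d=ray(n,p);return o+d*(z-o[2])/d[2]
def proj(n,X):
    c=C[n];q=np.array(c["R"])@np.array(X,float)+c["t"];return np.array([c["fx"]*q[0]/q[2]+c["cx"],c["fy"]*q[1]/q[2]+c["cy"]])
def tri(ps,pt):
    A=[];b=[]
    for n,p in(("side",ps),("top",pt)):
        o,d=ray(n,p);d=d/np.linalg.norm(d);P=np.eye(3)-np.outer(d,d);A.append(P);b.append(P@o)
    X=np.linalg.lstsq(np.vstack(A),np.hstack(b),rcond=None)[0]
    o,d=ray("top",pt);d/=np.linalg.norm(d);return X,np.linalg.norm((np.eye(3)-np.outer(d,d))@(X-o))*2
def save(name,n,im=None,crop=None,k=1):
    if im is None: im=get_image(n)
    if crop: x0,y0,x1,y1=crop;im=im[y0:y1,x0:x1]
    if k!=1: im=cv2.resize(im,None,fx=k,fy=k,interpolation=cv2.INTER_CUBIC)
    cv2.imwrite(f"pics/{name}.png",im[...,::-1])
E
python3 - <<'E'
from h import *
np.set_printoptions(precision=1,suppress=True)
a=get_image("top");b=get_image("side")
save("t_stand","top",a,(200,160,450,270),3);save("t_left","top",a,(100,120,260,250),4)
save("s_stand","side",b,(190,130,450,320),3);save("s_left","side",b,(60,230,200,400),3)
for nm in["skip","skip_bar","collar_wide_mid","collar_narrow_mid","gauge","lever_blue_tip","lever_yellow_tip","carton","stand","skip_floor"]:
    for n in("top","side"):
        print(nm,n,[(round(r["score"],2),np.array(r["extent"])) for r in spot_in(nm,n)[:4]])
E
```

```text
skip top [(0.63, array([316.2, 199.2,  69.2,  52.8]))]
skip side [(0.83, array([300.1, 180.9,  80.9,  84.1]))]
skip_bar top [(0.95, array([315.9, 200.1,  64.1,  50.1]))]
skip_bar side [(0.71, array([297. , 180.9,  78.7,  76.9]))]
collar_wide_mid top [(0.71, array([322. , 201.9,  22.3,  22.9])), (0.63, array([366.2, 190.9,  18.3,  18.7]))]
collar_wide_mid side [(0.68, array([306.5, 189.8,  25.4,  17.8])), (0.2, array([354.9, 147.7,  29.2,  23.8]))]
collar_narrow_mid top [(0.63, array([134.1, 150.3,  25.5,  21.2])), (0.51, array([161.6, 284. ,  63.8,  16.4])), (0.21, array([321.6, 202.5,  21.9,  23.4]))]
collar_narrow_mid side [(0.74, array([354.2, 148.7,  27.4,  21.8])), (0.71, array([ 97.8, 271.8,  26.9,  17.8])), (0.42, array([187.8, 213.9,  29.5,  38.2]))]
gauge top [(0.8, array([150.1, 233.1,  28.1,  24.4]))]
gauge side [(0.84, array([167.6, 366.1,  35.9,  40.4]))]
lever_blue_tip top [(0.41, array([427.9, 247.4,  16.1,  15.8]))]
lever_blue_tip side []
lever_yellow_tip top [(0.54, array([428.8, 247.9,  15.3,  17.9]))]
lever_yellow_tip side []
carton top [(0.65, array([146.4, 151.6,  62.6,  58.1]))]
carton side [(0.66, array([112.7, 285.4,  67.3,  87.2])), (0.46, array([299.6, 180.7,  77.6,  76. ])), (0.44, array([165.8, 367.9,  32.4,  37.1]))]
stand top [(0.64, array([281.1, 207.9, 129.3,  67.1])), (0.17, array([131.4, 152.7,  28.2,  22.3]))]
stand side [(0.56, array([268.9, 227.6, 137.3, 174.2]))]
skip_floor top [(0.73, array([316.1, 202.6,  69.2,  51.3]))]
skip_floor side [(0.65, array([299.7, 179.9,  81.8,  77.1]))]
```

```bash
python3 -c "
import cv2,numpy as np
a=cv2.imread('pics/t_stand.png');print(a.shape)"
```

```text
(330, 750, 3)
```

View pics/t_stand.png

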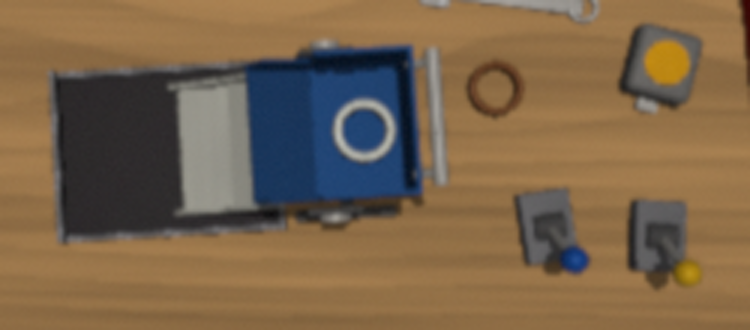

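View pics/t_left.png

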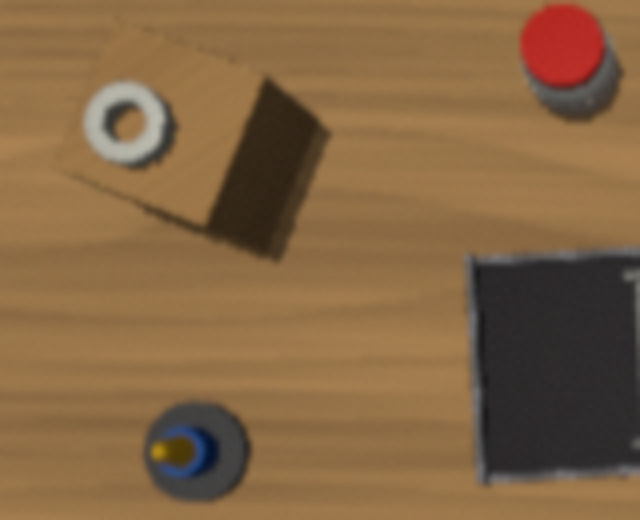

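View pics/s_stand.png

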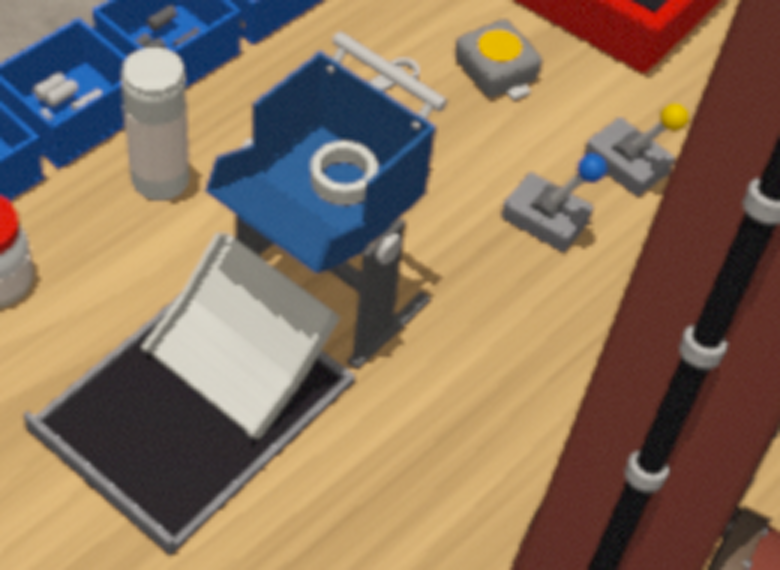

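View pics/s_left.png

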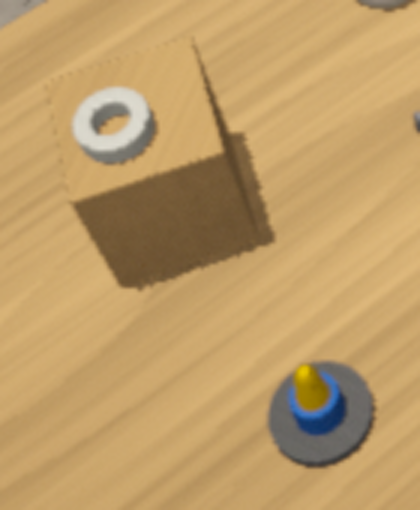

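The skip holds the thin-walled ring, whose bore is about 0.74 of its outside, so it is the wide collar. The narrow one is on the carton, which makes this the blue band and the blue lever. I can now fit the poses.

```bash
cat > fit.py <<'E'
from h import *
from scipy.optimize import least_squares
np.set_printoptions(precision=1,suppress=True)
S=[("top",(-80,-55,230),(344.3,176.7)),("top",(-80,55,230),(347,220.7)),("side",(-80,-55,230),(302.7,142.7)),("side",(-80,55,230),(336.7,164.3)),
("top",(265,-85,25),(217.3,184.3)),("top",(265,85,25),(221.3,240)),("side",(265,-85,25),(199.3,270)),("side",(265,85,25),(247.3,312.7))]
def T(p,X):
    c,s=np.cos(p[2]),np.sin(p[2]);return np.array([p[0]+c*X[0]-s*X[1],p[1]+s*X[0]+c*X[1],X[2]])
f=lambda p:np.concatenate([proj(n,T(p,X))-u for n,X,u in S])
r=least_squares(f,[500,-100,1.57]);p=r.x
if __name__=="__main__":
    print("stand",p[:2],np.degrees(p[2]));print(r.fun.reshape(-1,2))
    print("barends",tri((302.7,142.7),(344.3,176.7)),tri((336.7,164.3),(347,220.7)))
    print("nose",tri((161.7,352.7),(139.5,233)),"flange",onz("top",(149.25,232.75),12),onz("side",(167.3,367.7),12))
    b=tri((387.7,185.7),(391.3,246.3));y=tri((415,168.7),(429,250.7));print("blue",b,"yel",y)
    # colour blobs
    for n,im,boxes in(("top",get_image("top"),{"b":(380,238,400,256),"y":(420,242,438,260),"fl":(130,215,170,250)}),("side",get_image("side"),{"b":(375,175,400,196),"y":(405,158,425,180),"fl":(145,345,190,388)})):
        hsv=cv2.cvtColor(im,cv2.COLOR_RGB2HSV)
        for k,(x0,y0,x1,y1) in boxes.items():
            h=hsv[y0:y1,x0:x1].astype(int);H,Sa,V=h[...,0],h[...,1],h[...,2]
            m={"b":(H>95)&(H<130)&(Sa>120),"y":(H>20)&(H<35)&(Sa>200)&(V>80),"fl":(Sa<70)|((H>95)&(H<130))}[k]
            v,u=np.nonzero(m);print(n,k,len(u),u.mean()+x0,v.mean()+y0,u.min()+x0,u.max()+x0,v.min()+y0,v.max()+y0)
    # housing centres
E
python3 fit.py
```

```text
stand [ 571.9 -106.1] 95.29367033158287
[[-0.4 -0.4]
 [ 0.7  0.9]
 [-0.6 -0.8]
 [ 1.  -0. ]
 [-1.5  0.6]
 [-1.8  2.5]
 [-1.1 -1.8]
 [ 0.3 -2.1]]
barends (array([ 633.6, -182.2,  226.7]), np.float64(0.3431587265768814)) (array([ 526.5, -189.4,  229.2]), np.float64(0.42304239644307073))
nose (array([486.1, 363.3,  84.1]), np.float64(1.196109378131099)) flange [487.3 361.5  12. ] [481.8 365.1  12. ]
blue (array([ 462.2, -334.4,   94.6]), np.float64(2.992658167359654)) yel (array([ 452.3, -438.3,   92.8]), np.float64(2.4227905746649454))
top b 51 390.7450980392157 245.98039215686273 387 395 243 249
top y 49 428.6530612244898 250.79591836734693 425 432 247 254
top fl 422 149.52843601895734 232.46682464454977 136 161 221 244
side b 64 387.09375 185.21875 383 391 181 189
side y 56 414.2857142857143 168.5 411 418 165 172
side fl 789 167.14575411913816 368.8757921419518 150 183 351 384
```

```bash
python3 - <<'E'
from h import *
import station
np.set_printoptions(precision=1,suppress=True)
print("grasp_offset",getattr(station,"grasp_offset",None),[k for k in dir(station) if k[0]!="_"])
print(get_obs()["t"])
k=tri((387.7,185.7),(391.3,246.3))[0]
# housing top-face corners in top crop
for q in[(516,195),(566,188),(578,262),(527,266)]: print(onz("top",(q[0]/3+200,q[1]/3+160),12))
for q in[(505,207),(535,175),(592,210),(560,247)]: print(onz("side",(q[0]/3+190,q[1]/3+130),25))
print(k)
from fit import p
yaw=np.degrees(p[2])-180
for P in[(580,-186,300),(565,-60,280),(560,130,100),(486,363,150),(486,363,40)]:
    for y in(yaw,yaw+90): print(P,y,solve_ik(P,[180,0,y]))
E
```

```text
grasp_offset 18.700000000000003 ['Unreachable', 'get_calibration', 'get_image', 'get_obs', 'goto', 'grasp_offset', 'grip', 'move_j', 'move_l', 'regions_of', 'sign_off', 'solve_ik', 'spot_in', 'wait']
1.3
[ 522.7 -298.8   12. ]
[ 530.6 -348.1   12. ]
[ 457.9 -360.2   12. ]
[ 453.  -310.1   12. ]
[ 514.5 -294.    25. ]
[ 521.5 -343.7   25. ]
[ 458.7 -350.6   25. ]
[ 450.3 -296.    25. ]
[ 462.2 -334.4   94.6]
(580, -186, 300) -84.70632966841713 [-24.4   7.1  88.6  -0.   84.3  60.3]
(580, -186, 300) 5.293670331582874 [-24.4   7.1  88.6  -0.   84.3 -29.7]
(565, -60, 280) -84.70632966841713 [-13.1   2.6  95.6  -0.   81.9  71.6]
(565, -60, 280) 5.293670331582874 [-13.1   2.6  95.6  -0.   81.9 -18.4]
(560, 130, 100) -84.70632966841713 [  6.1  13.  104.1  -0.   62.9  90.8]
(560, 130, 100) 5.293670331582874 [  6.1  13.  104.1  -0.   62.9   0.8]
(486, 363, 150) -84.70632966841713 [ 30.1  13.3  97.8   0.   68.9 114.8]
(486, 363, 150) 5.293670331582874 [30.1 13.3 97.8 -0.  68.9 24.8]
(486, 363, 40) -84.70632966841713 [ 30.1  21.1 101.1   0.   57.7 114.8]
(486, 363, 40) 5.293670331582874 [ 30.1  21.1 101.1  -0.   57.7  24.8]
```

```bash
cat > arc.py <<'E'
from h import *
from fit import p,T
yaw=np.degrees(p[2])-180
A=[180,0,yaw]
def bar(th):
    a=np.arctan2(90,-80)-th;return T(p,[120.4*np.cos(a),0,140+120.4*np.sin(a)])
def depth(th): return np.interp(th,[0,.35,1.2],[8,13,14])
def at(th,dx=0):
    q=bar(th)-[0,0,depth(th)];d=np.array([np.cos(p[2]),np.sin(p[2]),0]);return q+d*dx
def log(tag):
    o=get_obs();print(tag,round(o["t"],2),o["tcp_pos"].round(1),o["wrist_force"].round(1),round(o["grip_width"],1))
E
python3 - <<'E'
from arc import *
np.set_printoptions(precision=1,suppress=True)
print(bar(0),bar(1.2))
q=at(0)
goto(list(q+[0,0,70]),A)
grip(34);log("above")
save("a_top","top",None,(200,130,450,270),3);save("a_side","side",None,(190,100,450,290),3)
E
```

```text
[ 579.3 -185.7  230. ] [566.8 -51.4 247.2]
above 3.81 [ 579.3 -185.8  292. ] [-0.6  0.9 -0.1] 33.9
```

View pics/a_side.png

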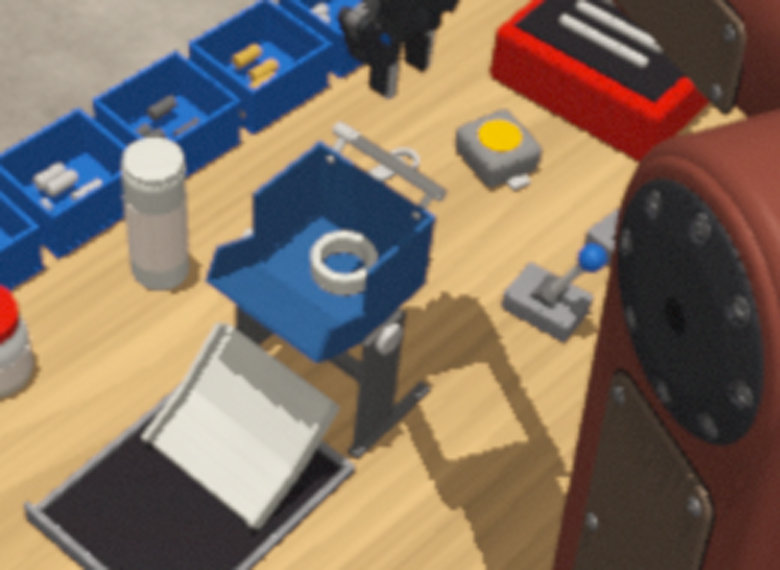

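View pics/a_top.png

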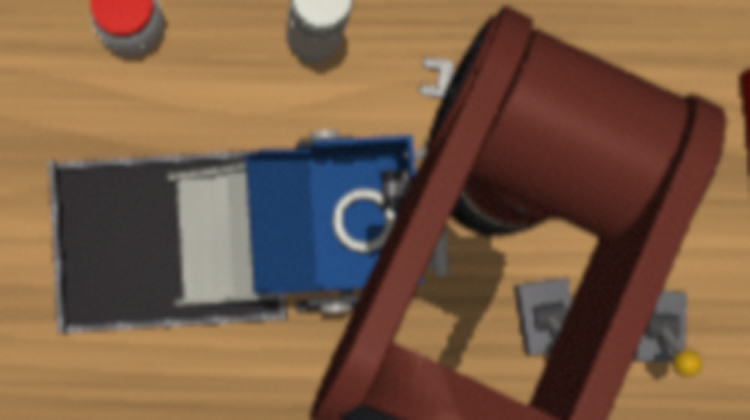

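The side view shows the fork tips at crop (383,92) and (420,65), one on each side of the bar line and about 60 mm above it. I'll descend slowly and tip the skip.

```bash
python3 - <<'E'
from arc import *
move_l(list(at(0)+[0,0,15]),speed=150);log("15up")
move_l(list(at(0)),speed=40);log("in")
for th in(.2,.4,.6,.75):
    move_l(list(at(th)),speed=80);log(th)
save("b_side","side",None,(190,100,450,290),3)
E
```

```text
15up 4.42 [ 579.2 -185.6  236.8] [-1.  -0.4  0.9] 33.9
in 4.95 [ 579.1 -185.7  221.7] [ 0.2  0.3 -0.3] 33.8
0.2 5.38 [ 577.9 -165.9  234.2] [-0.2  0.2 -0.6] 34.2
0.4 5.83 [ 575.6 -144.1  241.3] [-0.4  0.1 -0.2] 34.2
0.6 6.28 [ 573.4 -120.8  246.4] [ 0.2 -1.1  0.2] 33.9
0.75 6.65 [ 571.6 -102.7  246.9] [ 0.8 -0.2 -0.9] 34.1
```

View pics/b_side.png

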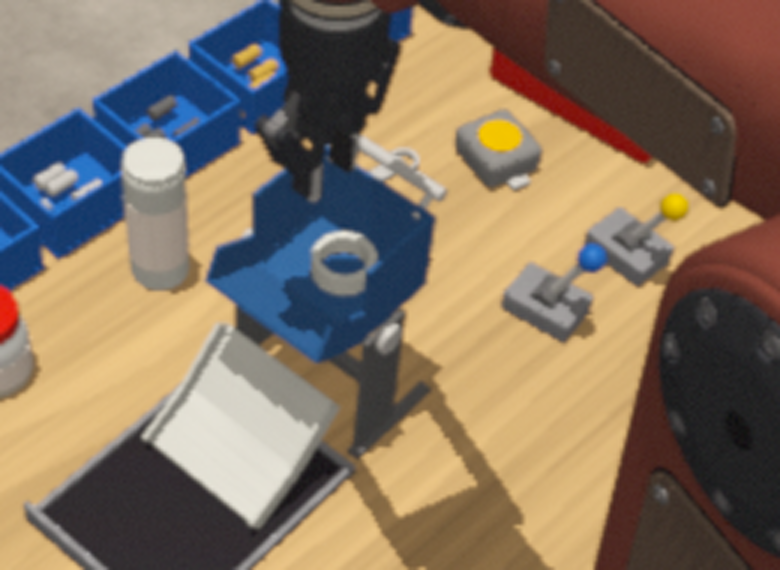

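The fork only passed over the bar. The tips sit higher when open, and the skip is still upright and untouched. I'll tip it with closed fingers from behind instead.

```bash
python3 - <<'E'
from arc import *
q=get_obs()["tcp_pos"]
move_l([q[0],q[1],285],speed=200)
g=at(0,-42);move_l([g[0],g[1],285],speed=250)
grip(0)
move_l(list(g-[0,0,2]),speed=200);log("behind")
for th in(.0,.15,.3,.45,.6,.75,.85):
    move_l(list(at(th,-19)),speed=90);log(th)
save("c_side","side",None,(190,100,450,290),3)
E
```

```text
behind 8.59 [ 583.  -227.4  219.7] [-0.6 -0.3  0.6] -0.0
0.0 9.0 [ 581.6 -204.   223.3] [-0.  -0.7  0.4] -0.1
0.15 9.33 [ 580.1 -190.1  231.7] [-0.   0.4 -0.6] 0.4
0.3 9.68 [ 578.4 -174.1  237.8] [ 0.5  0.6 -0.2] 0.3
0.45 10.03 [ 576.8 -157.2  243.1] [ 0.7 -0.3 -0.1] -0.2
0.6 10.38 [ 575.1 -139.5  246.4] [ 0.4  1.  -0.3] 0.1
0.75 10.72 [ 573.4 -121.5  246.9] [-0.2 -0.   0.5] 0.1
0.85 11.01 [ 572.1 -109.7  245.7] [ 0.9 -0.3  0.6] -0.1
```

View pics/c_side.png

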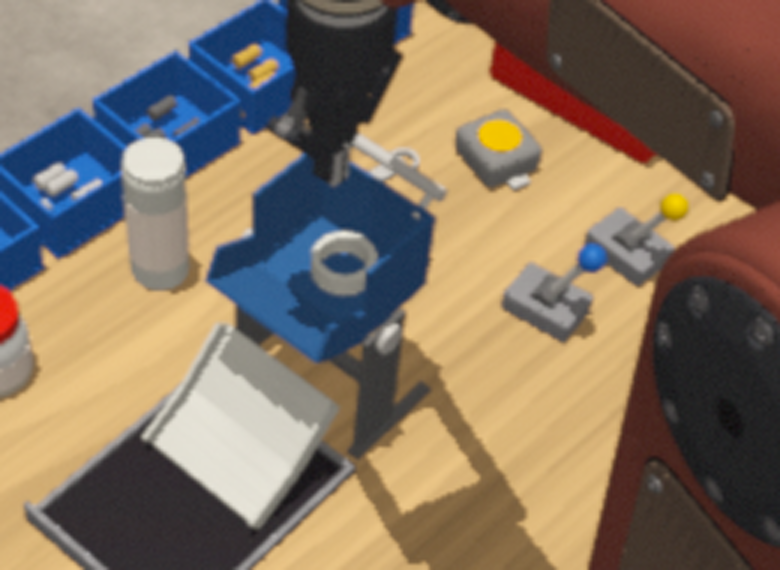

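It passed over again: the bar rises at 45° from the start, so any slack at first contact costs height. This time I'll push lower, since nothing is behind the bar.

```bash
python3 - <<'E'
from arc import *
q=get_obs()["tcp_pos"]
move_l([q[0],q[1],275],speed=250)
g=at(0,-42);move_l([g[0],g[1],275],speed=300)
b=bar(0);move_l([g[0],g[1],b[2]-22],speed=250);log("behind")
d=np.array([np.cos(p[2]),np.sin(p[2]),0])
for th in(.05,.25,.45,.65,.85):
    move_l(list(bar(th)-d*11-[0,0,22]),speed=90);log(th)
save("d_side","side",None,(190,100,450,290),3)
E
```

```text
behind 12.28 [ 582.4 -226.   206.8] [ 2.  -0.3  0.4] 0.1
0.05 12.83 [ 580.1 -191.6  212.5] [-0.4 -0.1 -0.6] -0.3
0.25 13.25 [ 578.4 -171.8  225.8] [0.4 0.3 0.6] -0.1
0.45 13.67 [ 576.2 -149.3  234.3] [-0.5  0.6 -0.3] 0.1
0.65 14.08 [ 573.8 -125.6  238.2] [-0.4 -0.4  0. ] -0.3
0.85 14.5 [ 571.5 -101.7  237.4] [-0.5 -0.7 -1.2] 0.2
```

View pics/d_side.png

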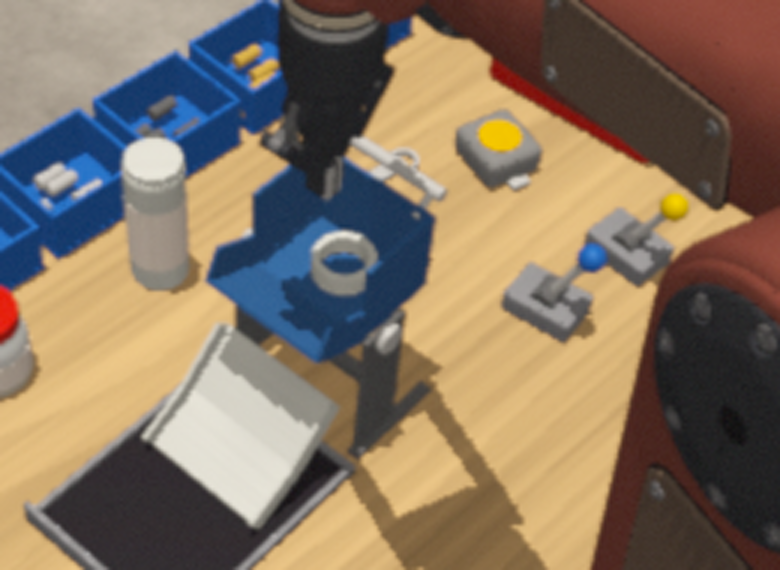

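```bash
python3 - <<'E'
from arc import *
def cs(X): u=proj("side",X);return ((u-[190,100])*3).round(0)
print("tcp in crop",cs(get_obs()["tcp_pos"]),"bar0",cs(bar(0)),get_obs()["ee_rot"])
save("e_top","top",None,(200,130,450,270),3)
save("e_side","side",None,(270,120,360,190),8)
for k in np.linspace(0,1,2): print(cs(bar(0)))
E
```

```text
tcp in crop [320. 209.] bar0 [389. 159.] [-180.    -0.   -84.7]
[389. 159.]
[389. 159.]
```

View pics/e_side.png

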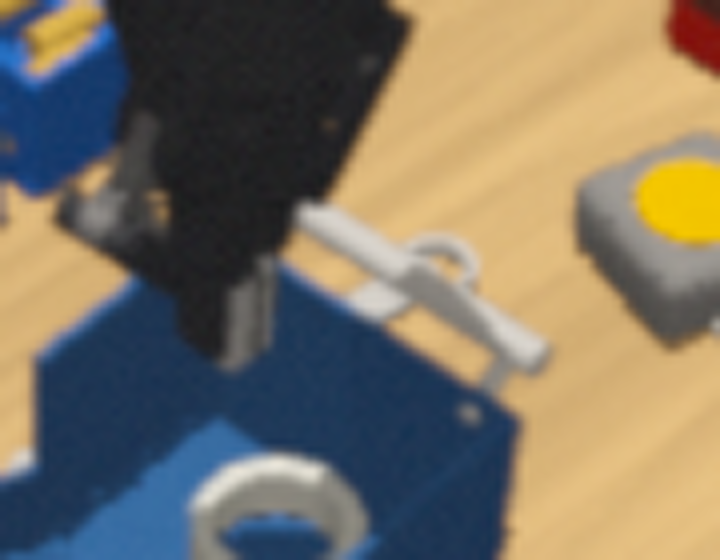

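View pics/e_top.png

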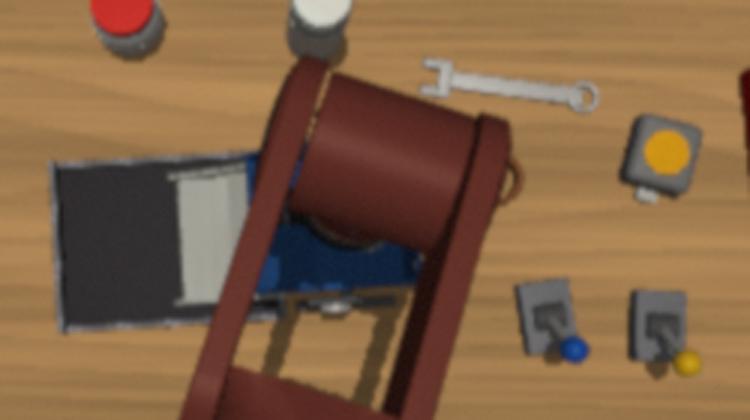

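```bash
python3 - <<'E'
from arc import *
q=get_obs()["tcp_pos"]
move_l([q[0],q[1],272],speed=300)
g=at(0,-45);move_l([g[0],g[1],272],speed=350)
b=bar(0);move_l([g[0],g[1],b[2]-28],speed=300);log("behind")
d=np.array([np.cos(p[2]),np.sin(p[2]),0])
ims=[get_image("side")]
for th in(.05,.3):
    move_l(list(bar(th)-d*11-[0,0,28]),speed=90);log(th);ims.append(get_image("side"))
im=np.hstack([cv2.resize(i[110:200,260:350],None,fx=2.9,fy=2.9,interpolation=cv2.INTER_CUBIC) for i in ims]);save("f","side",im)
E
```

```text
behind 15.82 [ 582.1 -228.5  200.1] [ 0.4 -0.6  1.9] -0.1
0.05 16.45 [ 581.4 -193.   208.4] [ 1.9 -6.1  4.6] 0.2
0.3 16.98 [ 579.  -167.5  224.2] [-0.  -5.3  6.8] -0.1
```

View pics/f.png

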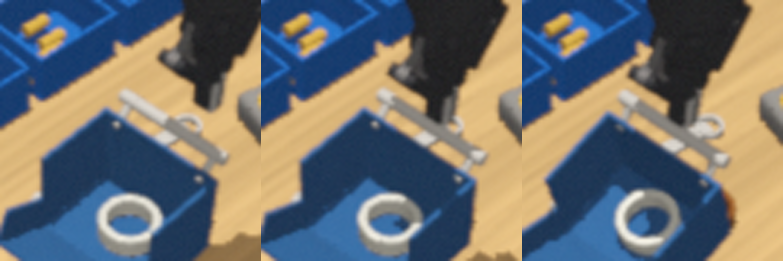

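The skip is now tipping with the finger behind the bar, so I'll continue at this depth.

```bash
python3 - <<'E'
from arc import *
d=np.array([np.cos(p[2]),np.sin(p[2]),0])
ims=[]
for th in(.5,.7,.9):
    move_l(list(bar(th)-d*11-[0,0,27]),speed=90);log(th);ims.append(get_image("side"))
    if th==.7: pass
im=np.hstack([cv2.resize(i[110:200,240:330],None,fx=2.9,fy=2.9,interpolation=cv2.INTER_CUBIC) for i in ims]);save("g","side",im)
E
```

```text
0.5 17.46 [ 576.6 -143.6  232.4] [ 0.5 -2.2  6.9] 0.2
0.7 17.93 [ 574.3 -118.6  235.2] [-0.4  1.   8.1] 0.4
0.9 18.39 [569.8 -95.4 230. ] [ 0.8 -0.2  0.5] 0.4
```

View pics/g.png

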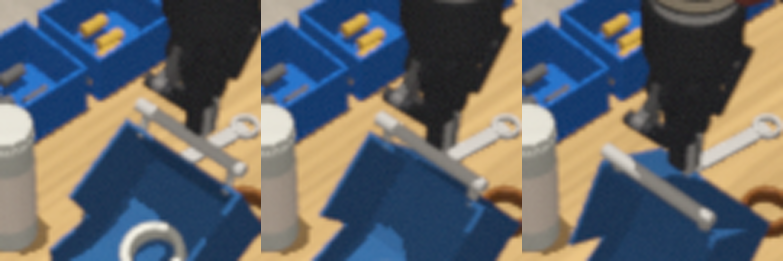

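```bash
python3 - <<'E'
from arc import *
q=get_obs()["tcp_pos"]
move_l([q[0],q[1],290],speed=200)
im=get_image("side");save("h_side","side",im,(190,100,450,330),3)
for n in("side",):
  for nm in("skip_bar","collar_wide_mid"): print(nm,[(round(r["score"],2),np.array(r["extent"]).round(1)) for r in spot_in(nm,n)[:3]])
print(((proj("side",bar(1.2))-[190,100])*3).round(0)); log("")
E
```

```text
skip_bar [(0.56, array([288.9, 198.8,  69.2,  68.6]))]
collar_wide_mid [(0.77, array([249.8, 268.3,  27.3,  17.8])), (0.73, array([323.5, 184.5,  14.7,  19.6]))]
[277. 237.]
 19.03 [568.7 -95.7 287.9] [ 0.1 -0.5 -0.5] 0.0
```

View pics/h_side.png

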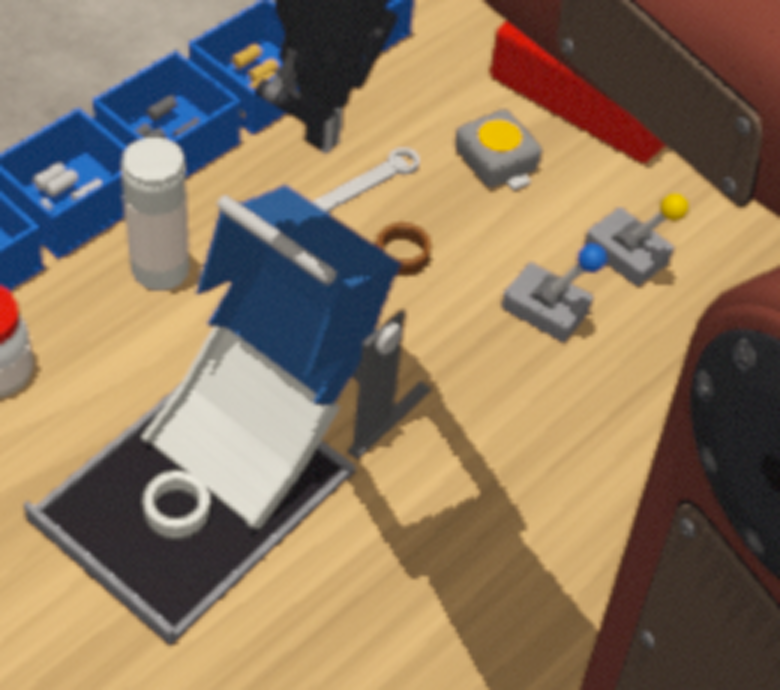

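```bash
python3 - <<'E'
from arc import *
for dz in(0,10,20): print(((proj("side",[568.7,-95.7,287.9+dz])-[190,100])*3).round(0))
im=get_image("side");save("i","side",im,(270,90,340,160),8);print(proj("side",[568.7,-95.7,287.9]))
save("i2","top",None,(180,140,400,270),3)
E
```

```text
[320. 170.]
[320. 160.]
[321. 151.]
[296.6 156.5]
```

View pics/i.png

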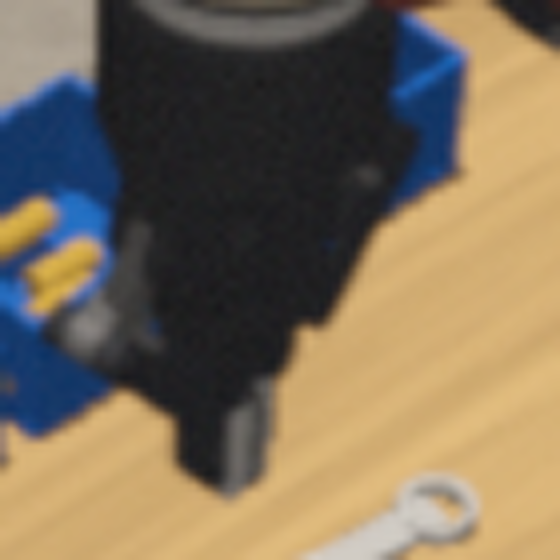

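View pics/i2.png

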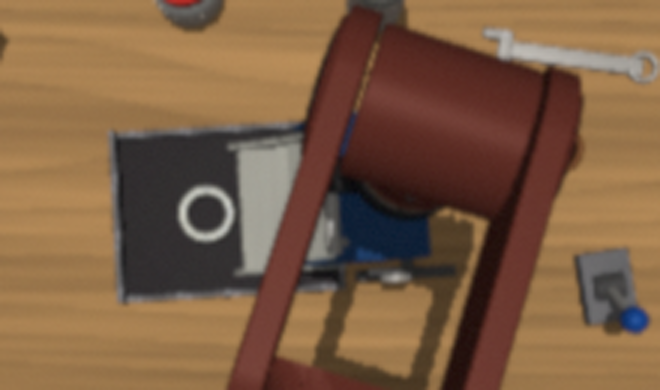

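The side view shows the collar lying in the tray at crop (177,504) and the skip on its dump stop. The shut finger ends also appear about 15 mm above the reported TCP, which explains why the first passes slid over the bar. I'll allow for that and use a narrow fork to bring the skip back under control.

```bash
python3 - <<'E'
from arc import *
grip(26)
b=bar(1.2)
move_l([b[0],b[1],290],speed=250)
move_l([b[0],b[1],b[2]-18],speed=120);log("a")
move_l([b[0],b[1],b[2]-31],speed=40);log("b")
save("j","side",None,(240,110,320,190),7)
E
```

```text
a 20.48 [567.2 -51.8 229.5] [ 0.6 -0.1  0.8] 25.8
b 20.96 [566.6 -51.3 215.8] [0.3 0.3 0.2] 26.1
```

View pics/j.png

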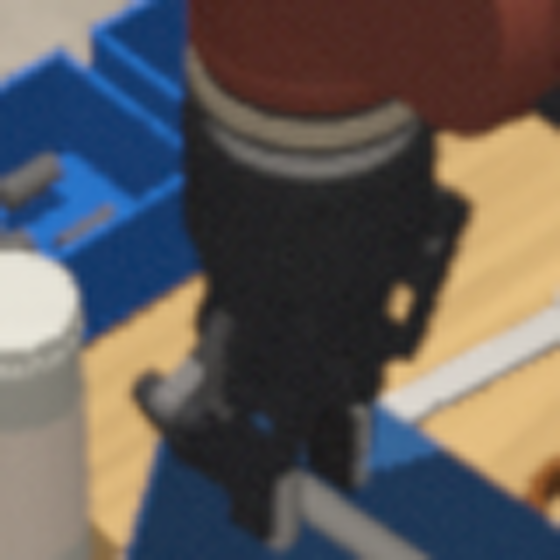

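The fork straddles the bar with its front finger in front. I'll return the skip slowly.

```bash
python3 - <<'E'
from arc import *
d=np.array([np.cos(p[2]),np.sin(p[2]),0]);ims=[]
for th in(.95,.75,.55,.4,.25,.12,.04,-.03):
    dep=np.interp(th,[0,.2,.6],[25,28,31]);q=bar(max(th,0))-[0,0,dep]
    if th<0:q=bar(0)-d*3-[0,0,25]
    move_l(list(q),speed=70 if th>.7 else 45);log(th)
    if th in(.55,.25,-.03): ims.append(get_image("side"))
im=np.hstack([cv2.resize(i[110:200,250:340],None,fx=2.9,fy=2.9,interpolation=cv2.INTER_CUBIC) for i in ims]);save("k","side",im)
E
```

```text
0.95 21.58 [569.7 -80.2 226.6] [-0.   0.8 -0.2] 25.8
0.75 22.07 [ 571.7 -104.1  229.3] [-0.  -0.4  0. ] 26.0
0.55 22.76 [ 573.8 -127.4  227.8] [0.1 0.3 0.5] 26.5
0.4 23.35 [ 575.4 -144.8  224.4] [-0.  -0.7 -1. ] 26.1
0.25 23.89 [ 576.9 -161.7  218.5] [-0.9 -1.1  0.6] 26.1
0.12 24.43 [ 578.1 -174.4  211.7] [ 1.4  0.3 -0.4] 26.0
0.04 24.77 [ 578.7 -182.2  207.2] [-0.6  0.7 -0.6] 25.6
-0.03 25.08 [ 579.5 -188.9  204.8] [-0.2  0.5 -0.1] 25.7
```

View pics/k.png

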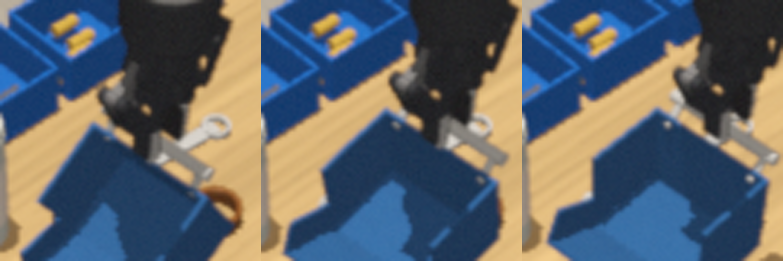

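The skip is upright and eased onto its stop. Next I'll lift clear and locate the dumped collar.

```bash
python3 - <<'E'
from arc import *
q=get_obs()["tcp_pos"];move_l([q[0],q[1],262],speed=150)
a=get_image("top");b=get_image("side")
save("l_top","top",a,(180,140,400,270),3);save("l_side","side",b,(190,130,370,320),3)
R={}
for n in("top","side"):
    for r in regions_of("collar_wide_mid",n)[:3]:
        m=r["region"];v,u=np.nonzero(m);print(n,round(r["score"],2),np.array(r["extent"]).round(1),u.mean().round(1),v.mean().round(1),onz(n,r["extent"][:2],13).round(1))
# bright pixels in the tray
for n,im,(x0,y0,x1,y1) in(("top",a,(225,190,258,236)),("side",b,(228,250,272,290))):
    g=im[y0:y1,x0:x1].min(2)
    m=(g>110).astype(np.uint8);cs,_=cv2.findContours(m,0,1)
    c=max(cs,key=cv2.contourArea)
    e=cv2.fitEllipse(c);c0=(e[0][0]+x0,e[0][1]+y0);print(n,c0,e[1],cv2.contourArea(c),onz(n,c0,13).round(1),onz(n,c0,20).round(1))
print(np.degrees(p[2]),p)
E
```

```text
side 0.77 [249.8 269.2  26.3  19.4] 248.9 268.4 [550.3  68.5  13. ]
top (248.27674293518066, 210.64753913879395) (17.59503173828125, 17.875564575195312) 245.5 [558.4  69.1  13. ] [558.   68.5  20. ]
side (254.96609687805176, 262.6953592300415) (26.43511199951172, 37.08296203613281) 663.5 [556.   46.5  13. ] [552.6  49.3  20. ]
95.29367033158287 [ 571.9 -106.1    1.7]
```

View pics/l_top.png

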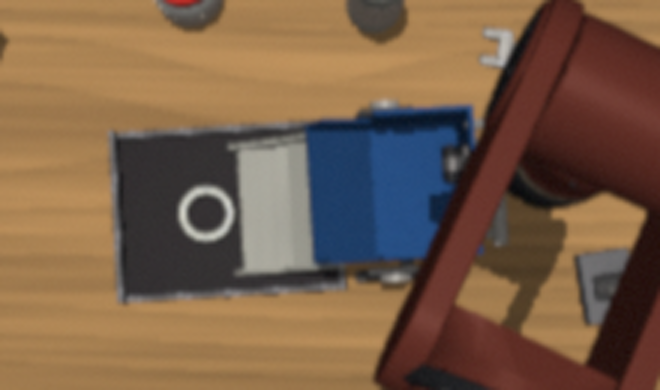

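View pics/l_side.png

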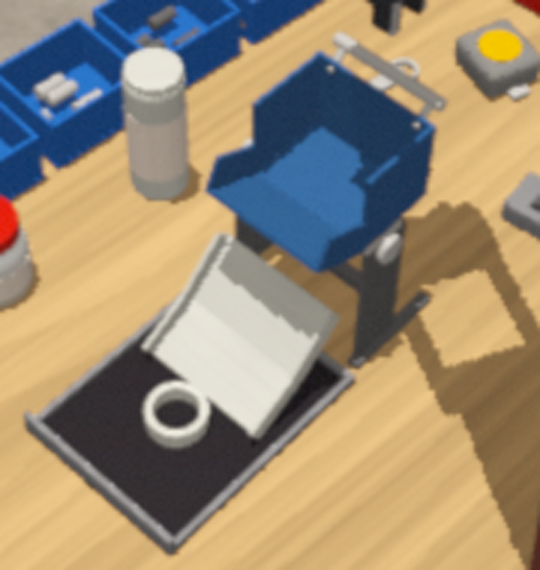

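```bash
python3 - <<'E'
from arc import *
im=cv2.imread("pics/i.png")
for dz in(0,15,18.7,50,72.7,100,150):
    u=((proj("side",[568.7,-95.7,287.9+dz])-[270,90])*8).astype(int);print(dz,u)
    cv2.circle(im,tuple(int(v) for v in u),4,(0,0,255),-1)
cv2.imwrite("pics/i3.png",im)
# collar
t=onz("top",(248.7,211.0),23);s=onz("side",(248.7,266.3),23);print(t,s)
log("now")
u=proj("side",get_obs()["tcp_pos"]);print(u)
E
```

```text
0 [212 532]
15 [215 494]
18.7 [215 484]
50 [220 402]
72.7 [224 340]
100 [228 263]
150 [237 113]
[556.8  66.9  23. ] [553.6  68.9  23. ]
now 25.87 [ 578.6 -188.3  260.1] [-1.1 -0.6 -0.3] 26.3
[321.5 143.5]
```

View pics/i3.png

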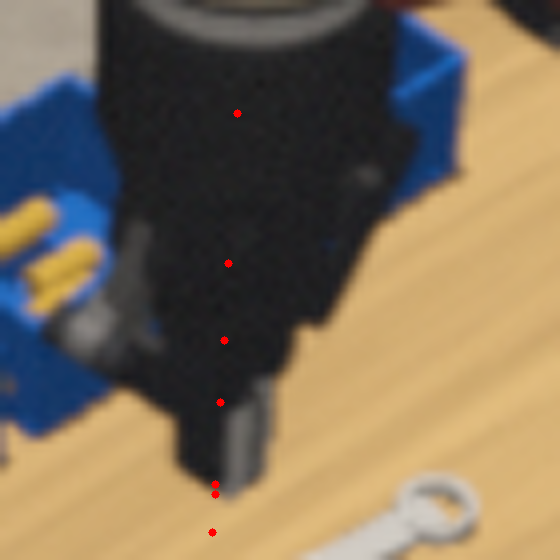

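```bash
python3 - <<'E'
from arc import *
np.set_printoptions(precision=1,suppress=True)
G=[180,0,yaw+90]
goto([555.5,68,250],G)
grip(56)
move_l([555.5,68,60],speed=250);log("")
save("m0","side",None,(215,215,285,285),8)
u=proj("side",get_obs()["tcp_pos"]);print((u-[215,215])*8)
xs=np.array([np.cos(np.radians(yaw+90)),np.sin(np.radians(yaw+90)),0])
for s in(-1,1):
  for dz in(0,15,20,25): print(s,dz,(proj("side",get_obs()["tcp_pos"]+s*28*xs+[0,0,dz])-[215,215])*8)
grip(80)
save("m1","side",None,(215,215,285,285),8)
E
```

```text
28.23 [556.9  68.   61.4] [ 0.4 -0.3  0.3] 55.8
[259.1 332.2]
-1 0 [326.  385.4]
-1 15 [324.9 358.5]
-1 20 [324.5 349.4]
-1 25 [324.2 340.2]
1 0 [193.5 279.9]
1 15 [191.2 252.5]
1 20 [190.4 243.2]
1 25 [189.6 233.9]
```

View pics/m0.png

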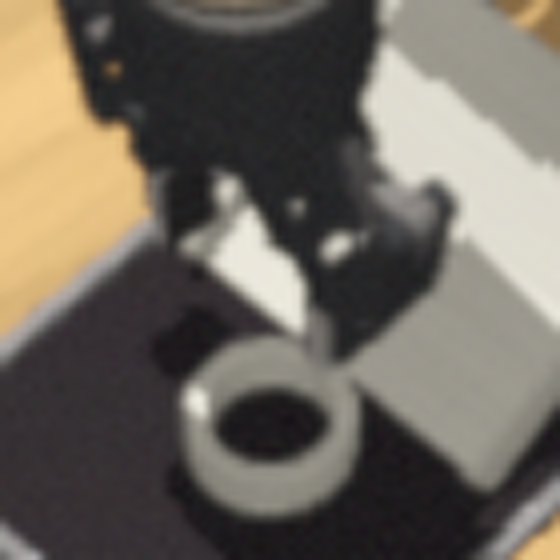

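View pics/m1.png

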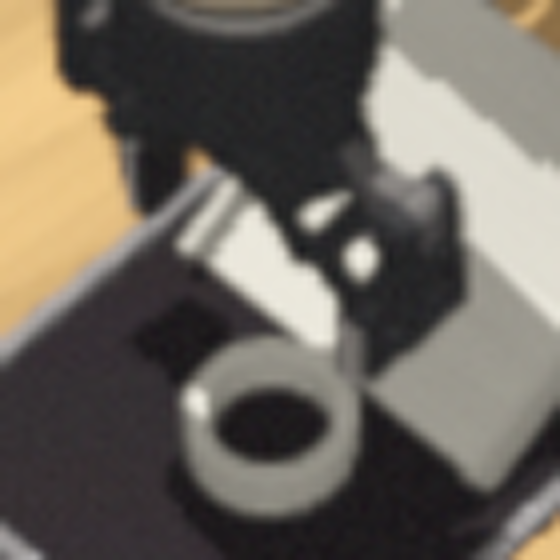

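```bash
python3 - <<'E'
from arc import *
move_l([555.5,67.8,12],speed=150);log("12")
for z in(5,1,-2):
    move_l([555.5,67.8,z],speed=40);log(z)
    if abs(get_obs()["wrist_force"][2])>4: break
a=get_image("side")
grip(45,30);log("closed")
wait(.1);b=get_image("side")
im=np.hstack([cv2.resize(i[220:290,215:285],None,fx=5.5,fy=5.5,interpolation=cv2.INTER_CUBIC) for i in(a,b)]);save("n","side",im)
E
```

```text
12 29.17 [554.9  67.8  11.5] [0.3 0.3 0.7] 79.8
5 29.49 [555.8  67.8   5.4] [-0.5  0.7  0.9] 80.1
1 29.74 [555.2  67.8   0.8] [-0.6 -0.  -0. ] 80.1
-2 29.99 [555.2  67.8  -2.3] [ 0.5 -0.8 -1.2] 79.8
closed 30.48 [555.5  67.8  -1.9] [-0.4 -0.3  0.5] 44.9
```

View pics/n.png

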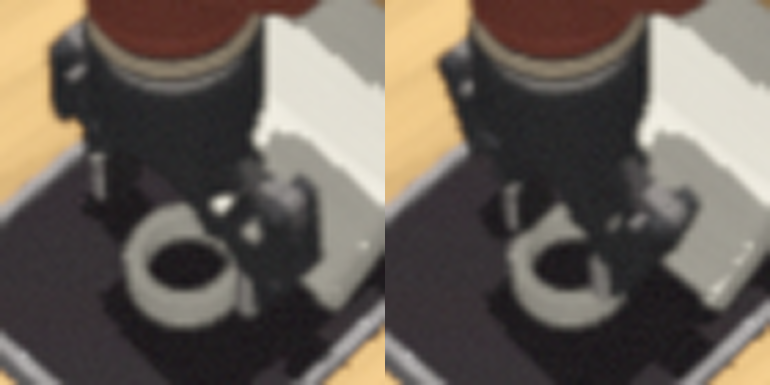

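The fingers closed over the collar's top to 44.9 mm without touching it, so at this opening the tips are more than 25 mm above the reported TCP. I'll reopen and go lower.

```bash
python3 - <<'E'
from arc import *
grip(78)
for z in(-6,-11):
    move_l([555.5,67.8,z],speed=40);log(z)
    if abs(get_obs()["wrist_force"][2])>4: break
grip(45,30);log("closed")
wait(.1);b=get_image("side");save("o","side",b,(215,220,285,290),8)
E
```

```text
-6 31.3 [555.   67.8  -6.5] [ 0.4 -0.  -0.1] 78.0
-11 31.57 [555.   67.8 -11.5] [-0.7 -0.4 -0.6] 78.0
closed 31.95 [556.   67.8 -10.3] [-1.1  0.2  3.4] 52.3
```

View pics/o.png

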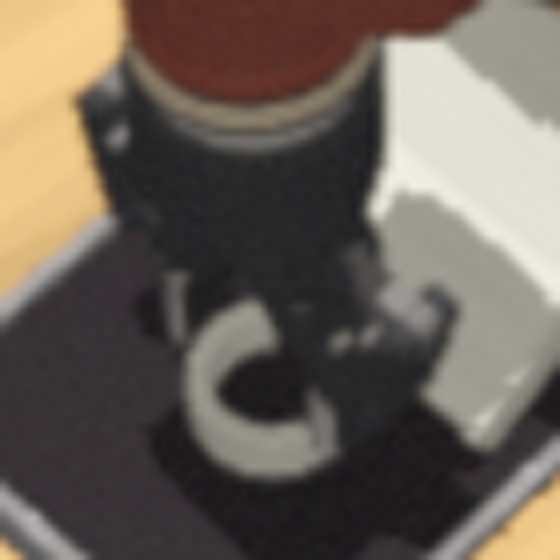

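```bash
python3 - <<'E'
from arc import *
grip(62)
move_l([555.5,67.8,-14],speed=40);log("low")
grip(45,40);log("closed")
move_l([555.5,67.8,40],speed=80);log("lift")
a=get_image("side");move_l([555.5,67.8,140],speed=200);log("lift2")
b=get_image("side")
im=np.hstack([cv2.resize(i[y:y+80,215:285],None,fx=5.5,fy=5.5,interpolation=cv2.INTER_CUBIC) for i,y in((a,200),(b,160))]);save("q","side",im)
E
```

```text
low 32.61 [554.9  67.8 -14.6] [-0.6 -0.1  0.1] 61.9
closed 32.86 [555.9  67.8 -13.7] [-0.5 -0.8  1.2] 52.4
lift 33.68 [555.1  67.8  39.8] [ 0.1 -0.2 -0.8] 52.6
lift2 34.38 [554.6  67.8 138.9] [-0.1  0.5 -1.8] 52.2
```

View pics/q.png

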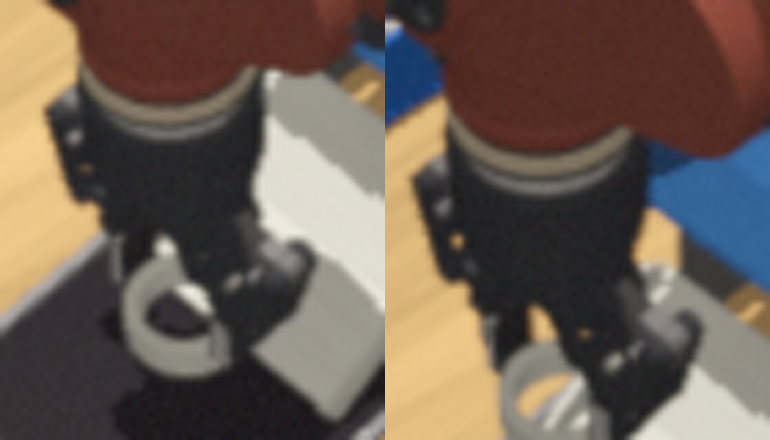

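The collar is held with its width at 52.4 mm, and it hung level after lifting. I'm moving it to just above the gauge and checking alignment in both cameras.

```bash
python3 - <<'E'
from arc import *
np.set_printoptions(precision=1,suppress=True)
print(onz("top",(148.8,232.8),12),onz("side",(167.3,366.1),12),tri((167.3,366.1),(148.8,232.8)))
G=[180,0,yaw+90]
goto([486,363,100],G);log("")
a=get_image("top");b=get_image("side")
save("r_top","top",a,(100,180,200,270),7);save("r_side","side",b,(120,290,220,390),6)
for n in("top","side"):
    print(n,[(round(r["score"],2),np.array(r["extent"])) for r in spot_in("collar_wide_mid",n)[:3]],[(round(r["score"],2),np.array(r["extent"])) for r in spot_in("gauge",n)[:2]])
E
```

```text
[487.1 362.8  12. ] [484.8 363.1  12. ] (array([486.5, 363.2,   9.2]), np.float64(1.4718049773291684))
 35.6 [486.4 362.   99.7] [-0.2 -0.2 -1.1] 52.6
top [(0.59, array([365.5, 190.7,  17.4,  16.4]))] [(0.61, array([149.8, 233.4,  26.9,  21.3]))]
side [(0.73, array([155.5, 349.8,  21.4,  20.3]))] [(0.83, array([167.2, 368.4,  32.7,  35.5])), (0.43, array([355.9, 150.4,  29.5,  25.6]))]
```

View pics/r_top.png

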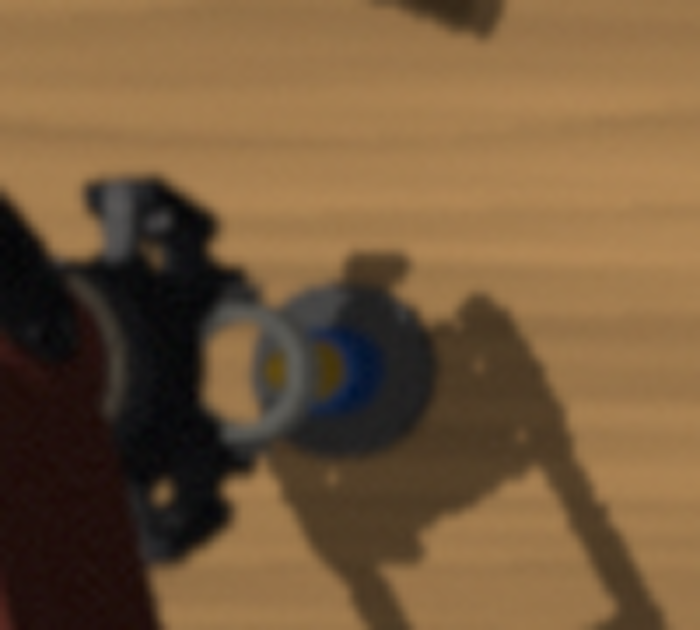

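View pics/r_side.png

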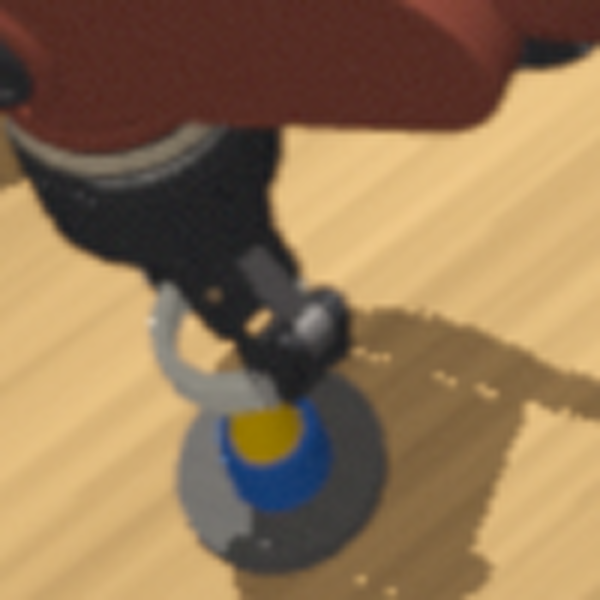

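```bash
cat > ov.py <<'E'
from h import *
def circ(im,n,c,r,off,k,col):
    t=np.linspace(0,2*np.pi,60);P=np.array([(proj(n,[c[0]+r*np.cos(a),c[1]+r*np.sin(a),c[2]])-off+.5)*k for a in t]).astype(np.int32)
    cv2.polylines(im,[P],True,col,1,cv2.LINE_AA)
def run(tag,c,gx,zc):
    out=[]
    for n,off,k in(("top",(100,180),7),("side",(120,290),6)):
        im=cv2.imread(f"pics/{tag}_{n}.png")
        for dz in(-10,10):
            circ(im,n,(c[0],c[1],zc+dz),27,off,k,(0,255,0))
        circ(im,n,(c[0],c[1],zc+10),20,off,k,(0,255,255))
        circ(im,n,(*gx,12),38,off,k,(0,0,255));circ(im,n,(*gx,42),17.5,off,k,(255,0,255))
        out.append(cv2.resize(im,(390,390) if n=="side" else (400,360)))
    h=max(o.shape[0] for o in out);out=[cv2.copyMakeBorder(o,0,h-o.shape[0],0,0,0) for o in out]
    cv2.imwrite(f"pics/{tag}_ov.png",np.hstack(out))
E
python3 -c "
from ov import *
run('r',(486.4,362),(486.3,363.2),127)"
```

```text
(no output)
```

View pics/r_ov.png

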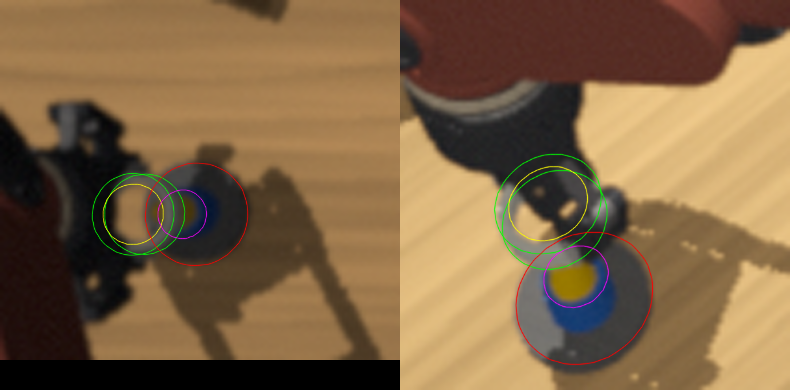

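The overlay agrees with both pictures: collar and gauge axis coincide to about 1–2 mm. I'll descend while watching the forces.

```bash
python3 - <<'E'
from arc import *
g=[486.3,363.2]
move_l([*g,60],speed=100);log(60)
for z in(40,28,20,12,6,2,-1,-3):
    move_l([*g,z],speed=40);log(z)
    f=get_obs()["wrist_force"]
    if f[2]>4 or np.hypot(f[0],f[1])>6: print("stop");break
a=get_image("top");b=get_image("side")
save("s_top","top",a,(100,180,200,270),7);save("s_side","side",b,(120,290,220,390),6)
E
```

```text
60 36.45 [486.  363.   59.4] [-0.2 -0.2 -0.4] 52.2
40 37.1 [486.2 363.1  39.8] [-0.9 -0.5 -0.6] 52.2
28 37.55 [485.9 363.   27.4] [ 0.8 -0.4 -0.8] 52.3
20 37.9 [486.  363.   19.5] [-0.4  0.2 -1. ] 52.5
12 38.25 [486.1 363.2  11.6] [-0.1  0.4 -1.3] 52.2
6 38.55 [486.3 363.3   5.7] [ 1.1  1.5 -1. ] 52.1
2 38.8 [486.4 363.4   1.8] [ 0.3  1.9 -1.6] 52.0
-1 39.05 [486.4 363.5  -1. ] [ 1.1  1.6 -1.4] 52.1
-3 39.3 [486.5 363.4  -2.9] [ 0.7  1.4 -0.2] 52.5
```

View pics/s_side.png

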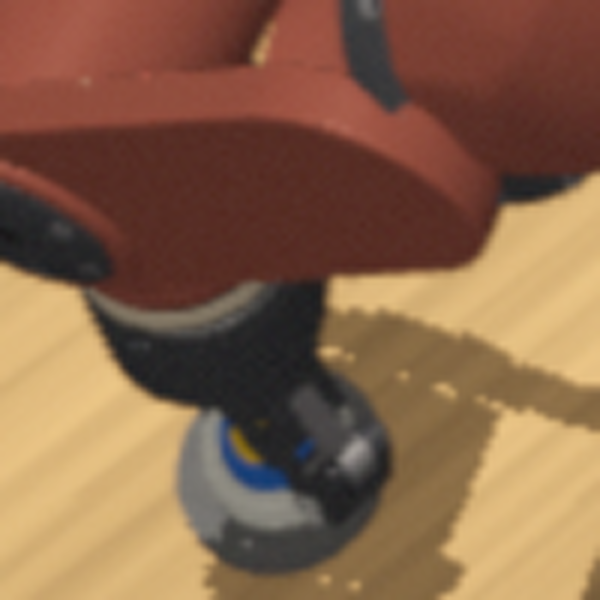

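View pics/s_top.png

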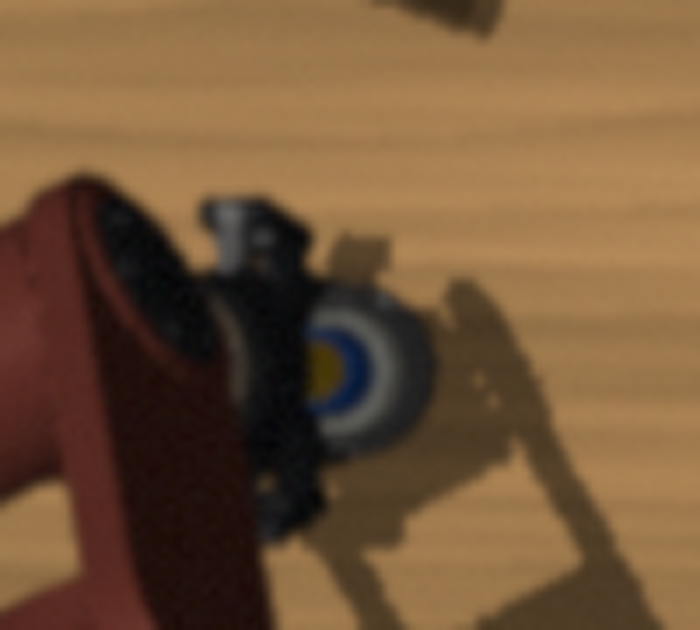

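The collar is around the blue band. I'll go down the last millimetres until it touches.

```bash
python3 - <<'E'
from arc import *
g=[486.3,363.2]
for z in(-4,-5,-6,-7):
    move_l([*g,z],speed=25);log(z)
    f=get_obs()["wrist_force"]
    if f[2]>3.5: print("contact");break
grip(64);log("open")
q=get_obs()["tcp_pos"]
move_l([*g,60],speed=120);grip(80);move_l([*g,150],speed=250);log("up")
goto([450,250,200],[180,0,yaw+90])
a=get_image("top");b=get_image("side")
save("u_top","top",a,(100,180,200,270),7);save("u_side","side",b,(120,290,220,390),6)
E
python3 -c "
from ov import *
run('u',(486.3,363.2),(486.3,363.2),22)"
```

```text
-4 39.65 [486.5 363.4  -3.9] [ 1.6  1.9 -0.1] 52.5
-5 39.9 [486.6 363.7  -4.6] [-0.3  2.6  2.2] 52.1
-6 40.15 [486.6 363.7  -4.7] [-2.   1.7  6.1] 52.5
contact
open 40.42 [485.3 362.2  -7. ] [-0.2 -0.6 -0.8] 63.7
up 41.94 [486.9 363.5 151.2] [ 0.8 -0.9 -0.8] 80.1
```

View pics/u_side.png

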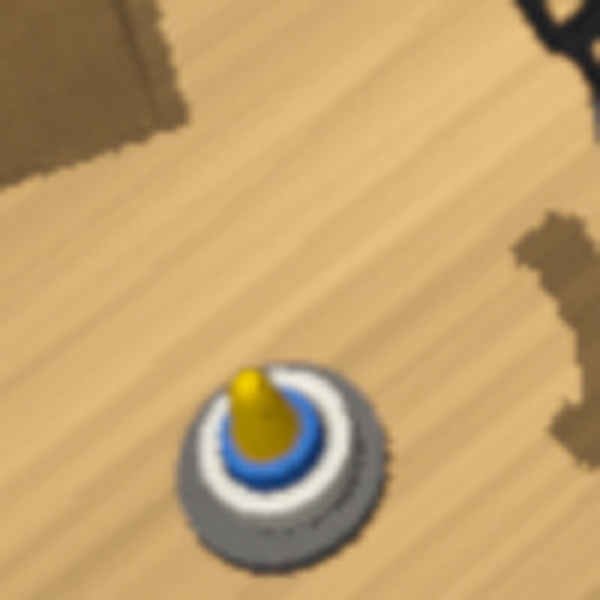

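View pics/u_ov.png

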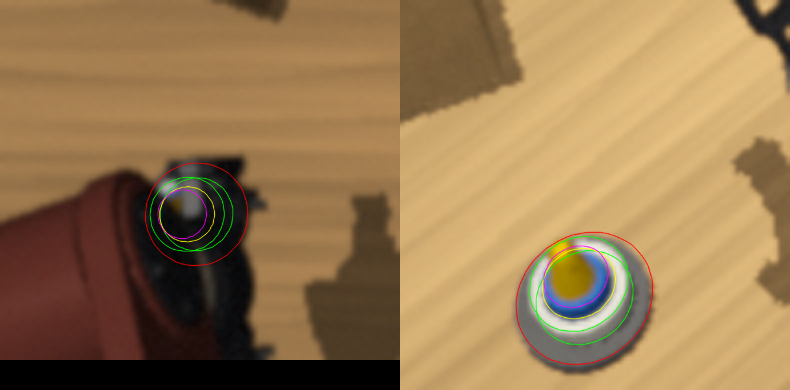

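The collar sits level on the flange around the blue band, concentric with the overlay at z = 22. Next is the blue lever, travelling high over the skip.

```bash
python3 - <<'E'
from arc import *
d=np.array([np.cos(np.radians(7)),np.sin(np.radians(7)),0])
k=np.array([462.2,-334.4,0]);L=[180,0,7-90]
q=get_obs()["tcp_pos"];move_l([q[0],q[1],300],speed=300)
s=k-d*55
goto([s[0],s[1],300],L)
grip(0)
a=get_image("top");save("v_top","top",a,(340,200,460,280),6)
move_l([s[0],s[1],68],speed=250);log("behind")
b=get_image("side");save("v_side","side",b,(340,120,440,220),6)
E
```

```text
behind 47.09 [ 408.6 -342.2   69.4] [-0.7 -0.6  0.1] 0.1
```

View pics/v_side.png

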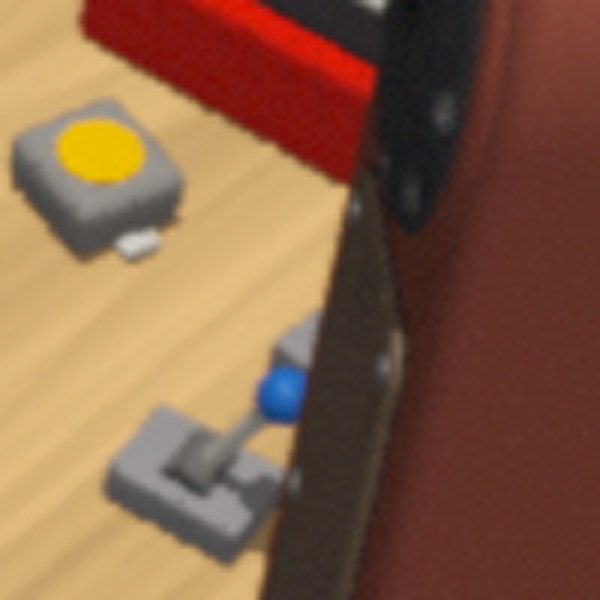

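View pics/v_top.png

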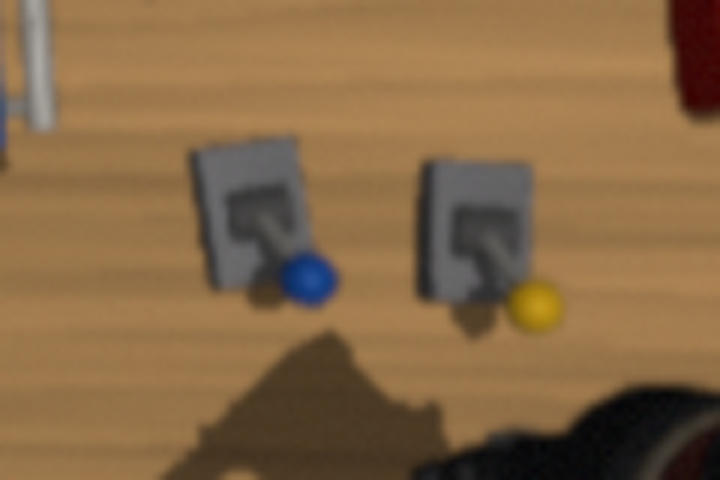

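Both levers still lean toward the robot, with the blue knob at v_top (309,278) and the yellow at (536,306). Now I'll push the blue one.

```bash
python3 - <<'E'
from arc import *
d=np.array([np.cos(np.radians(7.5)),np.sin(np.radians(7.5)),0])
k=np.array([462.2,-334.4,0])
for s in(-20,5,30,50,58,64,68):
    t=k+d*s;move_l([t[0],t[1],68],speed=90);log(s)
    f=get_obs()["wrist_force"]
    if np.linalg.norm(f)>8: print("stop");break
save("w_top","top",None,(340,180,460,280),6);save("w_side","side",None,(340,120,440,220),6)
E
```

```text
-20 47.68 [ 443.  -336.8   67.9] [ 0.6 -0.9 -0. ] -0.2
5 48.11 [ 467.9 -333.7   68. ] [-0.4 -0.2 -0.2] -0.1
30 48.53 [ 492.5 -330.5   68. ] [-1.  -1.   0.5] 0.5
50 48.91 [ 509.  -327.9   67.4] [-7.  -1.1  3. ] 0.2
58 49.16 [ 509.5 -327.7   67.2] [-25.2  -3.6  12.4] 0.0
stop
```

View pics/w_side.png

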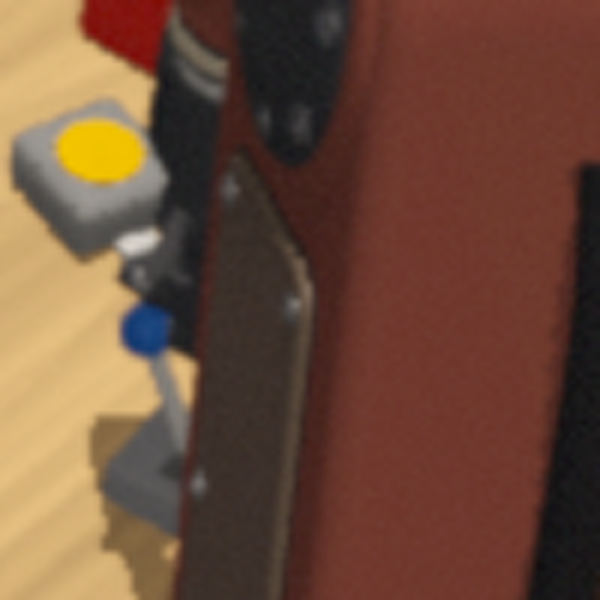

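View pics/w_top.png

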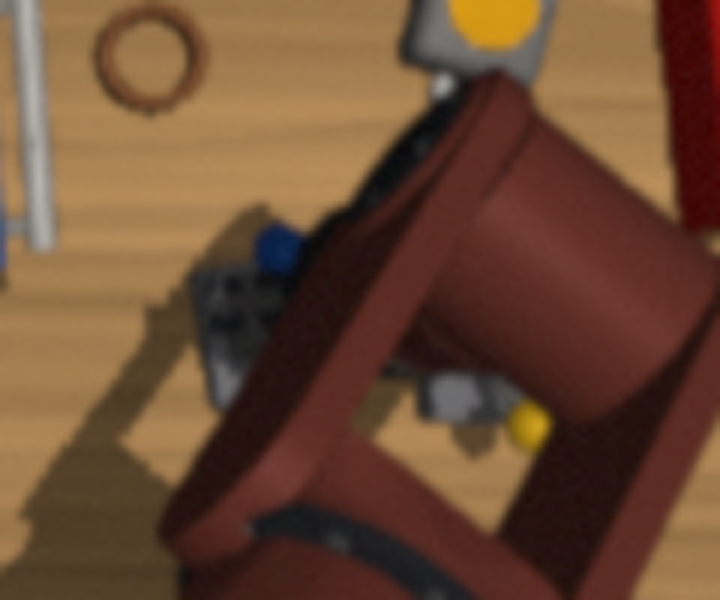

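The lever stopped hard at 25 N, presumably its end stop. I'll back off, lift away and verify everything.

```bash
python3 - <<'E'
from arc import *
np.set_printoptions(precision=1,suppress=True)
print(tri((364.2,174.8),(386.7,221.5)))
d=np.array([np.cos(np.radians(7.5)),np.sin(np.radians(7.5)),0])
q=get_obs()["tcp_pos"];t=q-d*45
move_l([t[0],t[1],68],speed=150);move_l([t[0],t[1],220],speed=250);log("up")
goto([220.5,-584,207],[180,0,-69.3]);log("home")
save("x_top","top");save("x_side","side")
a=get_image("top");save("x_lev","top",a,(340,180,460,280),6)
E
```

```text
(array([ 530.9, -322.1,   89.8]), np.float64(0.9881205063111598))
up 50.53 [ 464.7 -332.8  218.6] [-0.5 -0.4 -0.2] 0.1
home 51.85 [ 227.4 -572.2  205.8] [12.8 27.3 16.3] 0.1
```

View pics/x_top.png

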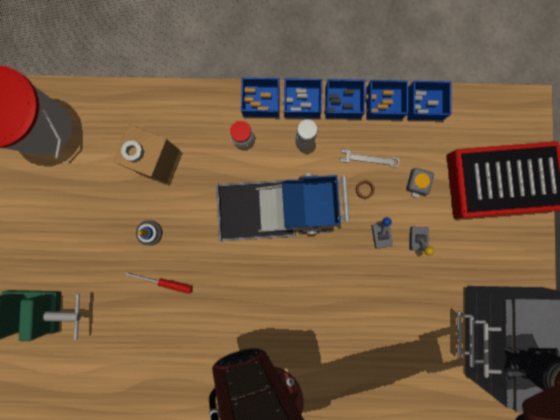

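View pics/x_side.png

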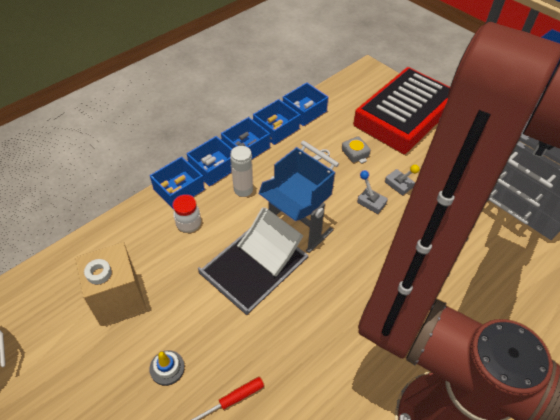

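View pics/x_lev.png

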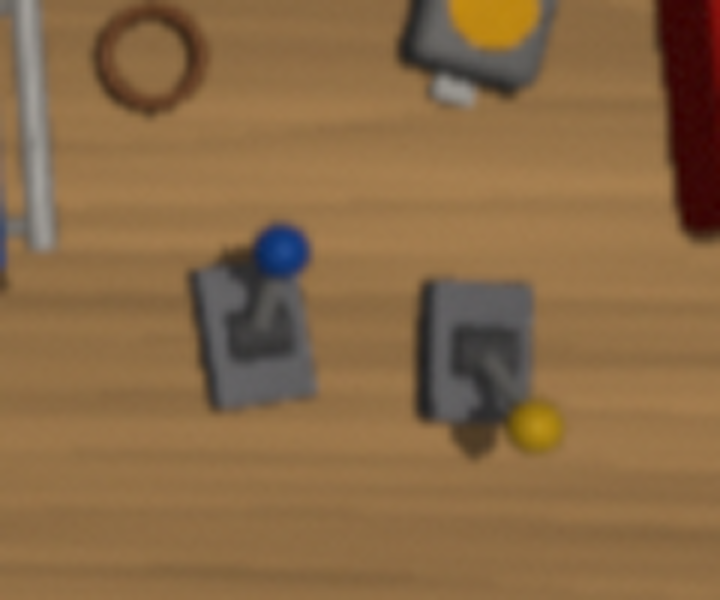

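At the home pose the wrist reads 32 N and the TCP is 12 mm off, so I'll check that straight away. The knob travel also needs measuring properly.

```bash
python3 - <<'E'
from arc import *
np.set_printoptions(precision=2,suppress=True)
o=get_obs();print(o["t"],o["tcp_pos"],o["wrist_force"],o["qvel"],o["joint_pos"])
def blob(n,im,box,lo,hi):
    x0,y0,x1,y1=box;h=cv2.cvtColor(im,cv2.COLOR_RGB2HSV)[y0:y1,x0:x1];m=cv2.inRange(h,lo,hi);v,u=np.nonzero(m);return np.array([u.mean()+x0,v.mean()+y0]),len(u)
t0=cv2.imread("pics/top0.png")[...,::-1].copy();s0=cv2.imread("pics/side0.png")[...,::-1].copy()
t1=cv2.imread("pics/x_top.png")[...,::-1].copy();s1=cv2.imread("pics/x_side.png")[...,::-1].copy()
B=((98,120,30),(128,255,255));Y=((20,190,70),(35,255,255))
a=blob("top",t0,(380,238,400,256),*B),blob("side",s0,(375,175,400,196),*B)
b=blob("top",t1,(378,213,396,230),*B),blob("side",s1,(356,166,373,185),*B)
print(a,b);ka=tri(a[1][0],a[0][0]);kb=tri(b[1][0],b[0][0]);print(ka,kb,np.linalg.norm((kb[0]-ka[0])[:2]))
print("side-only z92",onz("side",a[1][0],92.2),onz("side",b[1][0],92.2));print("top-only",onz("top",a[0][0],92.2),onz("top",b[0][0],92.2))
for n,i,j,bx in(("top",t0,t1,(420,242,438,260)),("side",s0,s1,(405,158,425,180))): print("yellow",blob(n,i,bx,*Y),blob(n,j,bx,*Y))
E
```

```text
52.0 [ 227.38 -572.18  205.78] [12.02 26.14 15.27] [ 0.08 -0.09  0.05 -0.12  0.01 -0.01] [-75.4   12.23  92.84   1.04  76.29  -6.52]
((array([390.75, 245.9 ]), 52), (array([387.2 , 185.17]), 66)) ((array([386.36, 221.68]), 53), (array([364.11, 174.52]), 46))
(array([ 463.11, -332.29,   97.56]), np.float64(3.508370863229989)) (array([ 530.32, -320.41,   92.67]), np.float64(0.9956726740543353)) 68.25364660010631
side-only z92 [ 464.31 -338.02   92.2 ] [ 530.22 -321.16   92.2 ]
top-only [ 464.26 -332.54   92.2 ] [ 530.7  -320.18   92.2 ]
yellow (array([428.78, 250.64]), 55) (array([428.86, 250.62]), 56)
yellow (array([414.25, 168.4 ]), 60) (array([414.53, 168.47]), 64)
```

```bash
python3 - <<'E'
from arc import *
np.set_printoptions(precision=2,suppress=True)
for u in((248,265),(265,400),(257,332)): print(onz("top",(u[0]/6+340,u[1]/6+180),25))
# yellow housing for comparison
for u in((480,282),(480,418),(480,350)): print("y",onz("top",(u[0]/6+340,u[1]/6+180),25))
print(onz("top",(428.8,250.6),92.2))
q=get_obs()["tcp_pos"]
move_l([q[0]+20,q[1]+40,q[2]+60],speed=100);log("free")
im=get_image("top");save("y_top","top",im,(420,260,560,420),4)
save("y_side","side",None,(440,60,560,260),3)
E
```

```text
[ 525.38 -323.18   25.  ]
[ 459.78 -331.78   25.  ]
[ 492.77 -327.73   25.  ]
y [ 519.22 -436.45   25.  ]
y [ 453.04 -436.41   25.  ]
y [ 486.07 -436.43   25.  ]
[ 453.38 -437.09   92.2 ]
free 52.98 [ 247.1 -532.1  265.3] [ 0.2 -0.6 -0.1] 0.1
```

View pics/y_top.png

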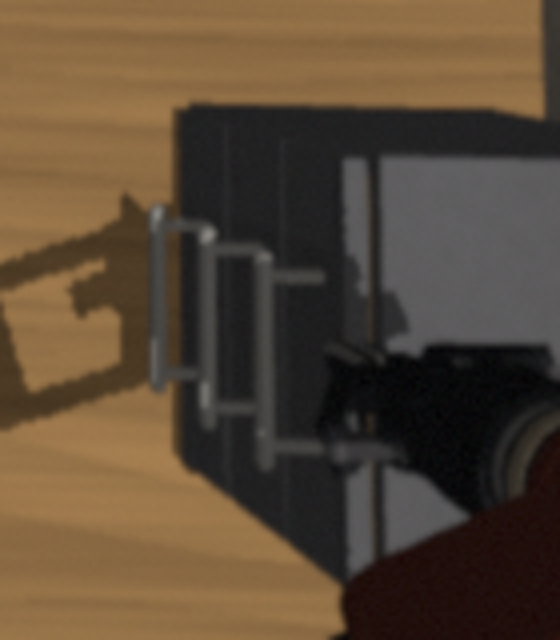

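View pics/y_side.png

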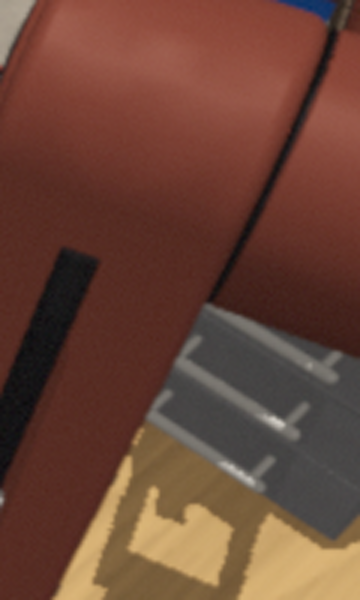

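I've moved clear of the drawer unit at the side. The wrist now reads about 0, and only the start pose with shut fingers touched it, at about 31 N.

The blue knob now stands 38 mm past its housing centre, which is what full travel gives (80·sin 0.5). With the hard 25 N stop, that means fully over. One last check of the scene, then I'll hand in.

```bash
python3 - <<'E'
from arc import *
a=get_image("top");t0=cv2.imread("pics/top0.png")[...,::-1]
d=(np.abs(a.astype(int)-t0).max(2)>60).astype(np.uint8)[:,:440]
n,_,st,_=cv2.connectedComponentsWithStats(cv2.dilate(d,np.ones((3,3))));print([s[:4].tolist() for s in st[1:] if s[4]>25])
b=get_image("side");save("z_side","side",b,(60,100,450,400),2)
log("end");sign_off()
E
```

```text
[[310, 192, 23, 23], [378, 216, 15, 11], [137, 223, 20, 20], [381, 242, 16, 10], [277, 319, 163, 48], [421, 332, 19, 26], [233, 338, 7, 14], [192, 359, 28, 61], [308, 362, 132, 50], [284, 368, 6, 5], [286, 378, 5, 8], [298, 413, 9, 7]]
end 53.17 [ 247.  -532.1  265. ] [ 0.4 -0.1  0.4] -0.1
the job is handed in; nothing more can be done
```

View pics/z_side.png

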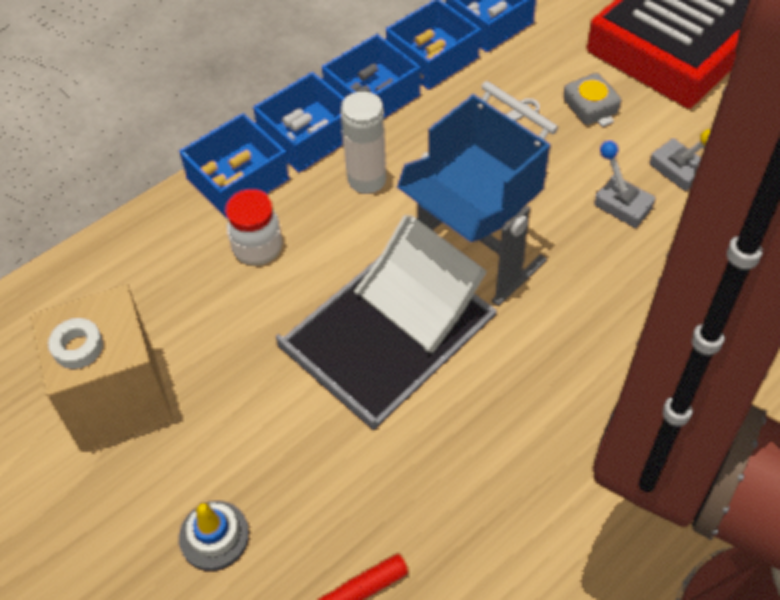

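I did the job in the order asked and handed it in at 53.2 s. The skip dumped its wide collar into the tray, and I eased it back upright with a finger on each side of the bar. The collar then went down the gauge until it seated on the flange, and I pushed over only the blue lever.

**Checks that passed:**
- **Skip:** it is upright and empty.
- **Collar:** it sits level around the blue band, and an overlay at 22 mm height matches the picture.
- **Blue lever:** it came to a hard stop at 25 N, with its knob 38 mm past the housing centre, which is full travel.
- **Everything else:** the top camera shows no change anywhere apart from the skip, the gauge, the blue lever and the arm with its shadow. That includes the yellow lever and the collar on the carton. At hand-in the wrist force was about 0, with the robot touching nothing.

**What disagreed or went wrong:**
- **Finger ends:** they sat about 15–25 mm short of the reported TCP. Because of that, three tipping passes went over the bar and one grasp closed above the collar before it worked.
- **Lever travel:** the blue knob moved about 68 mm between pictures, against the 77 mm stated. It looked to have started slightly off its zero.
- **Contact with the drawer unit:** going back to the start pose with shut fingers, the gripper pressed on the grey drawer unit with about 32 N (limit 40 N). I moved clear; a brief higher peak can't be ruled out.

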